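# Cull the warped cover on the surface plate

## Robot

A 6-joint arm with a two-finger parallel gripper is mounted at the origin on the work surface; the furniture and walls round the work are solid. World frame = base frame: x ahead of the robot, y to its left, z up, the work surface at z = 0. Lengths are in m, angles in degrees, forces in N, time in s.
With the tool pointing down it reaches from about 0.25 to 0.725 m from the base axis. Payload 9.7 kg.
Tool frame: the origin (TCP) lies at the very end of the fingers, on their centre line; the grasp point (between the pads) lies 19 mm behind it; z points along the fingers, y is the line along which they close (so a half turn about z gives the same grasp; the last joint's range is limited). The gripper opens to 85 mm and grips with 20 to 120 N. Pads are 22 mm wide; open, the fingers measure 114 mm over their backs; the gripper's body (76 mm by 85 mm) begins 54 mm behind the grasp point. The pads swing forward as they close: fully open they stand 13 mm farther back than shut.
Start: joints at [-76.375, 4.979, 10.078, 95.1, 0, 90], TCP at [0.13, -0.535, 0.231] pointing down, gripper open.
Joint ranges: [-179.16, 179.16], [-48.56, 103.87], [-65.8, 70.77], [-126.05, 130.52], [-82.76, 87.17], [-180, 180]. Speed limits (degrees/s): [127.2, 127.2, 147.25, 180, 180, 180].

## Interface

Orientations are given as [roll, pitch, yaw] about the fixed x, y, z axes, in that order (R = Rz(yaw) Ry(pitch) Rx(roll)).
In Python, from workcell import bot, viewer, finder gives the robot as it stands. The module is installed in compiled form; this text tells all that it offers.
- The arm moves only by the shell command python3 -m inch 'ROWS' [FORCE]. ROWS is JSON, a list that holds one entry, the list of rows, each a list of 7 numbers: the opening in per cent of the stroke, from 0 (shut) to 100 (fully open), then the shift along the tool's x, y, z in mm, then the turn, a rotation vector about the tool's x, y, z in degrees. In form: [[[grip, tx, ty, tz, ax, ay, az], ...]]. A call has 1 to 8 rows; each row shifts and turns the commanded pose from where the row before left it, along the tool's axes as they then stand; what a row does not reach is not made up. A row lasts 1/8 s, in which the tool goes at most 62.5 mm and 10.7 degrees, less where a joint would pass 70% of its speed; a pose out of reach is approached as far as the arm can. A call with a gripper value outside its range is refused whole. The fingers move at their own pace and stop on an object; FORCE is the grip in N (left out, the last holds). Time passes only in rows, so rows that do not move let the fingers close. It gives the time, the measured TCP pose, the force, the opening and the grip force at its end, in the units of the state.
- bot.get_obs(): the state, without advancing time (a new reading comes with each control period).
- viewer.camera(name): name is "scene" or "top" or "wrist"; returns a dict with "pixels" (400x640x3 uint8, red, green, blue), "vfov" (degrees; the focal length in pixels is half the picture's height over the tangent of half this angle, whatever the lens; pixels are square), "cx", "cy" (the principal point, pixels), "k1" (the pictures are not rectified: a ray, as slopes to the right and down, at radius r is drawn at 1 + k1 r^2 times it, then the intrinsics apply), "R" (3x3) and "t" (3): a world point X has camera coordinates R X + t. Camera axes: x right, y down, z forward; pixel columns grow to the right and rows downward; lengths in m; the calibration is good to about 2 mm. A picture is of the moment at which its call begins. There is no depth.
- bot.job_done(): hands the job in; it is judged then, once.
Trained networks look in the newest picture that a camera, given by its name, has taken for a name from the list of things; names that differ only in an ending like _2 or _b are one class to them, and where a whole thing is asked for, a point or a joint stands for the part that bears it (a point fixed in the world has none). Each returns a list of dicts, best first, with "conf" (0 to 1); they miss things now and then, are a little off and sometimes report something else, mostly with a low value. They report only what shows in the picture. A call takes as long as a camera call.
- finder.outline_of(camera, thing): "pixels" (400x640 bool, what is visible of it) and "extent" ([centre column, centre row, width, height] in pixels, round what is visible of it).
- finder.mark_of(camera, thing): "position" ([column, row] in pixels: a listed point, or the origin of a listed thing).
The state is a dict: "time": time; "q": joint angles; "qd": joint speeds; "joint_efforts": joint torques, N m; "ee_pos": TCP position; "tcp_rot": TCP orientation; "wrist_force": force on the tool from outside, world axes, zero at the start; "torque": the same for the moment, N m; "opening": finger opening in m; "grasp_force": force on a finger pad.
Only numpy, scipy, OpenCV 4.12 (cv2) and the standard library are available. Lean on these libraries where they do the work, as an engineer would, in place of code of your own. Each camera call takes 0.05 s, during which the arm holds its last target. There are 200 camera calls.

## Task

Two steel flange covers lie on the stone surface plate for a flatness check; one is warped, so that one of its corners stands clear of the plate. Press that raised corner down against the plate with the fingers to confirm that the cover rocks, without pushing the cover along, then take the warped cover by its round boss and set it boss up in the middle of the grey reject tray. Leave the flat cover where it lies.

Things in the scene. Friction and masses are not known exactly. Their poses are not given: they have to be found in the camera images.
- warped_cover_boss (a point): Warped cover: loose steel plate 80x80x5 mm, twisted, on three corners, the fourth (towards x = y > 0) about 18 mm clear. Round boss up from its middle, 30 mm across, 32 mm tall (foot 42 across, 5 high), leaning 9 degrees away from the raised corner. Point: on the boss axis, 16 mm below its top, 16 above the plate's upper face. Axes: z vertical at the start, x, y along the sides. 0.25 kg.
- warped_cover_corner (a point): Where to press the warped cover: bolt hole of its raised corner, upper face, 10 mm in from both edges, 42 mm from the boss axis. At first about 48 mm above the bench; pressed right down, 35 mm. A few newtons rock the cover over about its diagonal until this corner touches and the opposite one is up; it may stay so. Axes as the boss point's.
- flat_cover_boss (a point): The same point of the flat cover: a loose cover of the same make and size that lies flat on the same surface plate, about 110 mm from the other, and does not rock. z up its boss. Either cover may be at either end.
- surface_plate: Fixed grey stone surface plate on which both covers lie, 130 x 230 mm. Its top is 30 mm above the bench. Origin: centre of its underside, at bench height; x along its short side, y along its long side, z up.
- reject_tray: Open grey plastic tray on small feet, fixed to the bench, 140 x 140 mm outside, its floor's upper face 16 mm and its rim 38 mm above the bench, walls 4 mm thick. Origin: on the bench under its centre; x and y along its sides, z up. Empty.

How it is judged:
By the outcome, as a careful person would: the job done as asked, in the order asked, and still so for the second after the job is handed in, with the robot touching nothing.
It also fails if it takes over 38 s, if anything falls off the work surface, if the arm or the gripper's body presses on something with over 40 N, if the wrist force passes 120 N, or if a joint passes its speed limit or range.

## Working session

There is one attempt and no reset: what is moved stays moved. The work goes in short steps, Python scripts to look and compute and a shell command to move; the robot and the scene stay as the last step left them, time stands still between calls to the robot, and variables do not carry over. Pictures are saved under pics/ and viewed, at most 10 in all, crops included, and the job is handed in when it is done.

```bash
mkdir -p pics; cat > h.py <<'E'
import numpy as np, cv2
from workcell import bot, viewer, finder
def cam(n): return viewer.camera(n)
def K(c):
    f=200/np.tan(np.radians(c["vfov"])/2); return f
def ray(c,uv):
    f=K(c); d=np.array([(uv[0]-c["cx"])/f,(uv[1]-c["cy"])/f]); s=d.copy()
    for _ in range(20): s=d/(1+c["k1"]*(s@s))
    R=np.array(c["R"]); o=-R.T@np.array(c["t"]); v=R.T@np.array([s[0],s[1],1]); return o,v/np.linalg.norm(v)
def atz(c,uv,z):
    o,v=ray(c,uv); return o+v*(z-o[2])/v[2]
def tri(rs):
    A=sum(np.eye(3)-np.outer(v,v) for o,v in rs); b=sum((np.eye(3)-np.outer(v,v))@o for o,v in rs); return np.linalg.solve(A,b)
def proj(c,X):
    p=np.array(c["R"])@X+np.array(c["t"]); s=p[:2]/p[2]; s=s*(1+c["k1"]*(s@s)); return s*K(c)+[c["cx"],c["cy"]]
E
python3 - <<'E'
from h import *
np.set_printoptions(precision=4,suppress=True)
Z={"warped_cover_boss":.053,"warped_cover_corner":.048,"flat_cover_boss":.051,"surface_plate":0,"reject_tray":0}
ims=[];D={}
for n in ("scene","top"):
    c=cam(n); ims.append(c["pixels"]); cv2.imwrite(f"pics/{n}.png",c["pixels"][:,:,::-1])
    print(n,-np.array(c["R"]).T@c["t"])
    for t,z in Z.items():
        for m in finder.mark_of(n,t)[:3]:
            print(t,np.round(m["position"],1),round(m["conf"],2),atz(c,m["position"],z))
            D.setdefault(t,[]).append((m["conf"],n,ray(c,m["position"])))
print(bot.get_obs())
E
```

```text
scene [1.0235 0.0899 0.7671]
warped_cover_boss [266.  164.2] 0.79 [0.4186 0.2337 0.053 ]
warped_cover_corner [283.7 162.9] 0.74 [0.4245 0.266  0.048 ]
flat_cover_boss [320.4 146.8] 0.56 [0.4171 0.3434 0.051 ]
surface_plate [295.8 177. ] 0.59 [ 0.4277  0.2865 -0.    ]
surface_plate [268.6 167.7] 0.38 [0.3843 0.2461 0.    ]
reject_tray [336.1 266.4] 0.66 [0.6383 0.2773 0.    ]
top [0.3965 0.2934 0.9262]
warped_cover_boss [356.4 240.1] 0.8 [0.4222 0.2405 0.053 ]
warped_cover_corner [340.6 237.7] 0.57 [0.427  0.2751 0.048 ]
flat_cover_boss [309.7 240.2] 0.84 [0.4201 0.3434 0.051 ]
surface_plate [336.9 238.6] 0.9 [0.4264 0.2827 0.    ]
reject_tray [345.8 152. ] 0.74 [0.6343 0.2639 0.    ]
{'time': 0.6, 'q': array([-76.3742,   4.9779,  10.079 ,  95.0988,   0.0014,  90.0016]), 'qd': array([ 0.0639, -0.0582,  0.0071,  0.0573,  0.0367, -0.0311]), 'joint_efforts': array([ -0.0017, -51.9823,  46.4688,   0.0013,  -0.    ,   0.    ]), 'ee_pos': array([ 0.1296, -0.5345,  0.2313]), 'tcp_rot': array([179.9977,  -0.0014,  13.6241]), 'wrist_force': array([-0.1963,  0.3355, -0.2856]), 'torque': array([ 0.    , -0.0042, -0.003 ]), 'grasp_force': 0.0, 'opening': 0.08533006020267767}
```

```bash
python3 - <<'E'
import cv2,numpy as np
a=cv2.imread("pics/scene.png");b=cv2.imread("pics/top.png")
print(a.shape)
A=cv2.resize(a[100:325,200:425],(400,400));B=cv2.resize(b[110:310,250:450],(400,400))
A2=cv2.resize(a,(320,200));B2=cv2.resize(b,(320,200))
cv2.imwrite("pics/m1.png",np.vstack([np.hstack([A,B]),np.hstack([A2,np.zeros((200,160,3),np.uint8),B2])]))
E
```

```text
(400, 640, 3)
```

View pics/m1.png

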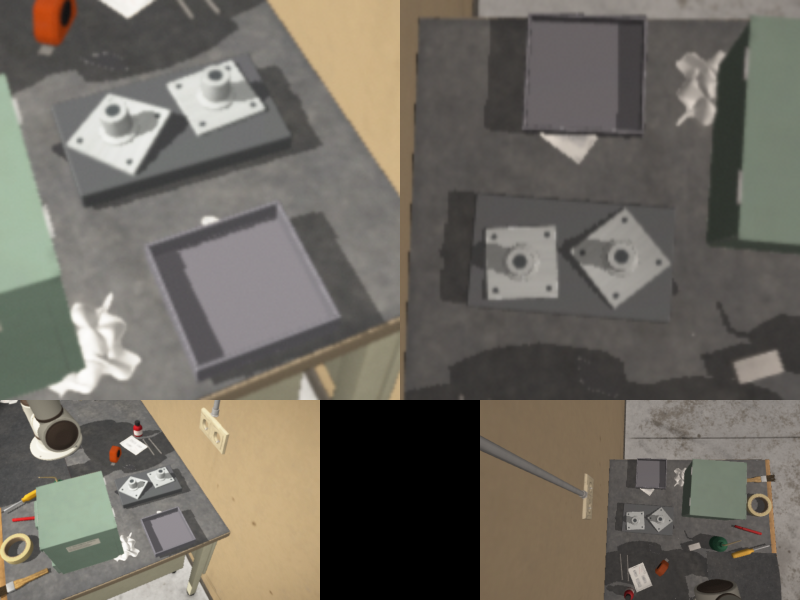

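The view matches the networks: the warped cover is at crop (620,257) in the top picture. It is diagonal, and its raised corner at (577,250) faces the flat cover at (520,262). The tray is above, and a green box stands beside the path. I'll move over high and inside the box.

```bash
python3 -m inch '[[[0,30,-41,-17,0,0,0],[0,30,-41,-17,0,0,0],[0,30,-41,-17,0,0,0],[0,30,-41,-17,0,0,0],[0,30,-41,-17,0,0,0],[0,30,-41,-17,0,0,0],[0,29,-47,0,0,0,0],[0,29,-47,0,0,0,0]]]' 
python3 -m inch '[[[0,29,-47,0,0,0,0],[0,29,-47,0,0,0,0],[0,29,-47,0,0,0,0],[0,29,-47,0,0,0,0],[0,29,-47,0,0,0,0],[0,29,-47,0,0,0,0],[0,0,0,0,0,0,0],[0,0,0,0,0,0,0]]]'
```

```text
time: 1.6
ee_pos: [0.2809, -0.1465, 0.3336]
tcp_rot: [180.0, -0.1, 13.6]
wrist_force: [1.4, -0.7, -0.4]
opening: 0.0005
grasp_force: 0.0
time: 2.6
ee_pos: [0.394, 0.1253, 0.3339]
tcp_rot: [-178.2, 0.0, 16.4]
wrist_force: [0.1, 0.7, 0.6]
opening: 0.0002
grasp_force: 0.0
```

```bash
python3 -m inch '[[[0,0,0,0,0,0,-9.4],[0,0,0,0,0,0,-9.4],[0,0,0,0,0,0,-9.4],[0,0,0,0,0,0,-9.4],[0,0,0,0,0,0,-9.4],[0,0,0,0,0,0,-9.4],[0,0,0,0,0,0,-9.4],[0,0,0,0,0,0,0]]]' 
python3 -m inch '[[[0,40,3,20,0,0,0],[0,40,3,20,0,0,0],[0,40,3,20,0,0,0],[0,0,0,10,0,0,0],[0,0,0,0,0,0,0]]]'
cat > look.py <<'E'
from h import *
import sys
np.set_printoptions(precision=4,suppress=True)
Z={"warped_cover_boss":.053,"warped_cover_corner":.048,"flat_cover_boss":.051,"surface_plate":0,"reject_tray":0}
tag=sys.argv[1]
o=bot.get_obs(); print(o["ee_pos"],o["tcp_rot"],o["wrist_force"],o["q"])
R={}
for n in sys.argv[2].split(","):
    c=cam(n); cv2.imwrite(f"pics/{n}{tag}.png",c["pixels"][:,:,::-1])
    for t in sys.argv[3:]:
        for m in finder.mark_of(n,t)[:2]:
            print(n,t,np.round(m["position"],1),round(m["conf"],2),atz(c,m["position"],Z[t]))
            R.setdefault((t),{}).setdefault(n,ray(c,m["position"]))
for t,r in R.items():
    if len(r)>1: print(t,"tri",tri(list(r.values())))
E
python3 look.py a wrist,top,scene warped_cover_boss warped_cover_corner flat_cover_boss reject_tray
```

```text
time: 3.6
ee_pos: [0.3938, 0.1248, 0.3344]
tcp_rot: [-179.3, -1.7, 82.1]
wrist_force: [-0.5, -0.1, 0.1]
opening: 0.0002
grasp_force: 0.0
time: 4.22
ee_pos: [0.4183, 0.2447, 0.267]
tcp_rot: [-179.2, -1.6, 82.1]
wrist_force: [-0.0, 0.5, 0.1]
opening: -0.0
grasp_force: 0.0
[0.4183 0.2447 0.267 ] [-179.1681   -1.639    82.0909] [-0.0448  0.5459  0.0599] [ 29.2663  -3.3693   5.6223  98.6641   1.8086 127.1687]
wrist warped_cover_boss [328.6 186.6] 0.85 [0.4286 0.2315 0.053 ]
wrist warped_cover_boss [310.6  97.5] 0.73 [0.4211 0.3444 0.053 ]
wrist warped_cover_corner [323.9 152.2] 0.66 [0.4283 0.2765 0.048 ]
wrist flat_cover_boss [314.6  99.4] 0.58 [0.4255 0.3417 0.051 ]
wrist flat_cover_boss [323.9 153. ] 0.53 [0.4282 0.2758 0.051 ]
wrist reject_tray [467.3 130.2] 0.62 [0.6348 0.2738 0.    ]
top flat_cover_boss [314.  239.8] 0.75 [0.4212 0.3339 0.051 ]
top reject_tray [344.4 149.3] 0.68 [0.6409 0.2673 0.    ]
scene warped_cover_boss [268.1 168.2] 0.61 [0.4292 0.234  0.053 ]
scene warped_cover_corner [286.  167.5] 0.55 [0.4367 0.2659 0.048 ]
scene flat_cover_boss [322.8 146.3] 0.68 [0.4177 0.3481 0.051 ]
scene flat_cover_boss [286.2 163. ] 0.26 [0.4291 0.2694 0.051 ]
scene reject_tray [331.8 266.2] 0.87 [0.635  0.2707 0.    ]
warped_cover_boss tri [0.4292 0.2328 0.0539]
warped_cover_corner tri [0.4269 0.2719 0.0341]
flat_cover_boss tri [0.4241 0.3398 0.0603]
reject_tray tri [0.637  0.2705 0.0014]
```

```bash
python3 - <<'E'
import cv2
a=cv2.imread("pics/wrista.png");cv2.imwrite("pics/wa.png",cv2.resize(a[50:290,170:490],(800,600),interpolation=cv2.INTER_CUBIC))
E
```

```text
(no output)
```

View pics/wa.png

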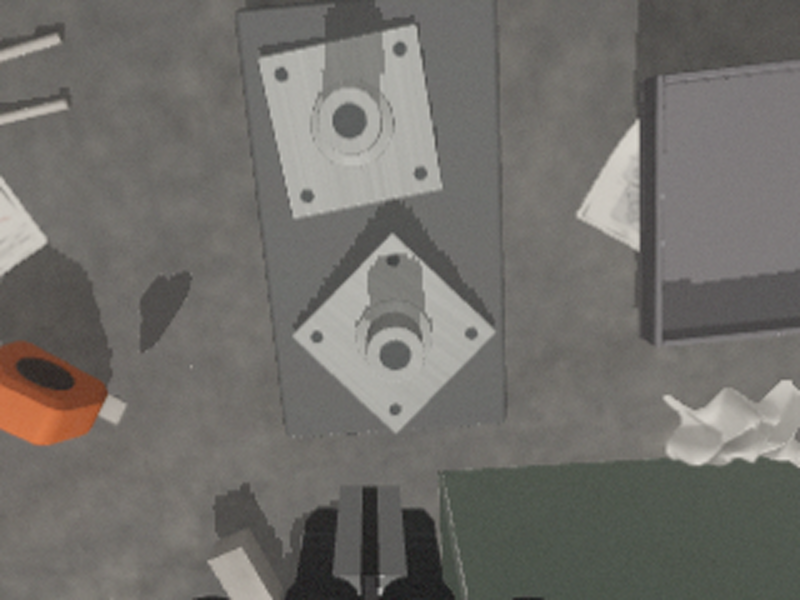

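The wrist view shows the warped cover with its raised-corner hole at crop (392,260), the wide shadow under it, and its boss top at (395,355) leaning away. The flat cover is above it at (350,120). The shut fingertips are at (370,487).

```bash
python3 - <<'E'
from h import *
np.set_printoptions(precision=4,suppress=True)
c=cam("wrist"); o=bot.get_obs(); f=lambda p:(170+p[0]*.4-.3,50+p[1]*.4-.3)
for n,p,z in [("corner",(392,260),.048),("opp",(395,409),.036),("L",(317,337),.037),("R",(471,333),.037),("bosstop",(395,355),.069),("corner edge",(393,234),.051)]: print(n,atz(c,f(p),z))
P=proj(c,o["ee_pos"]);print("tcp at crop",(P-[169.7,49.7])/.4)
w=atz(c,f((392,260)),.048)-o["ee_pos"]
from scipy.spatial.transform import Rotation as T
R=T.from_euler("xyz",o["tcp_rot"],degrees=True).as_matrix()
print(w,R.T@w)
E
```

```text
corner [0.432  0.2749 0.048 ]
opp [0.423  0.1892 0.036 ]
L [0.3856 0.2371 0.037 ]
R [0.47   0.2281 0.037 ]
bosstop [0.4274 0.2298 0.069 ]
corner edge [0.4341 0.2883 0.051 ]
tcp at crop [368.4006 517.9222]
[ 0.0132  0.0295 -0.2193] [0.0246 0.0122 0.2199]
```

```bash
cat > go.py <<'E'
from h import *
import sys
from scipy.spatial.transform import Rotation as T
np.set_printoptions(precision=2,suppress=True)
# target x y z yaw [tilt about world axes rx ry applied after, deg] : prints rotation first, then shift in new tool axes
a=list(map(float,sys.argv[1:]))+[0,0]
o=bot.get_obs(); R=T.from_euler("xyz",o["tcp_rot"],degrees=True)
D=T.from_rotvec([a[4],a[5],0],degrees=True)*T.from_euler("xyz",[180,0,a[3]],degrees=True)
print("turn",(R.inv()*D).as_rotvec(degrees=True),"then shift mm",D.inv().apply(np.array(a[:3])-o["ee_pos"])*1000)
E
python3 go.py .432 .276 .07 84
```

```text
turn [-0.76 -1.7  -1.75] then shift mm [ 31.79  10.01 197.25]
```

```bash
python3 -m inch '[[[0,0,0,0,-0.8,-1.7,-1.8],[0,16,5,40,0,0,0],[0,16,5,40,0,0,0],[0,0,0,50,0,0,0],[0,0,0,40,0,0,0],[0,0,0,27,0,0,0],[0,0,0,0,0,0,0]]]'; python3 look.py b wrist,scene warped_cover_corner; python3 go.py .432 .276 .07 84;  python3 - <<'E'
import cv2,numpy as np
a=cv2.imread("pics/wristb.png");b=cv2.imread("pics/sceneb.png")
cv2.imwrite("pics/wb.png",np.hstack([cv2.resize(a[100:400,170:470],(400,400)),cv2.resize(b[110:210,220:320],(400,400))]))
E
```

```text
time: 5.9
ee_pos: [0.4309, 0.2756, 0.0684]
tcp_rot: [-179.9, 0.2, 84.1]
wrist_force: [-0.7, -0.9, 0.6]
opening: 0.0001
grasp_force: 0.0
[0.4309 0.2756 0.0684] [-179.8931    0.1862   84.115 ] [-0.71   -0.8525  0.5777] [ 32.6469  -0.0674 -13.1651  77.1019  -0.0791 128.5322]
wrist warped_cover_corner [316.8 243.2] 0.61 [0.4305 0.2739 0.048 ]
scene warped_cover_corner [291.1 165.5] 0.62 [0.4359 0.2763 0.048 ]
warped_cover_corner tri [0.4321 0.2753 0.0464]
turn [ 0.15 -0.07  0.07] then shift mm [-0.83 -0.81  1.98]
```

View pics/wb.png

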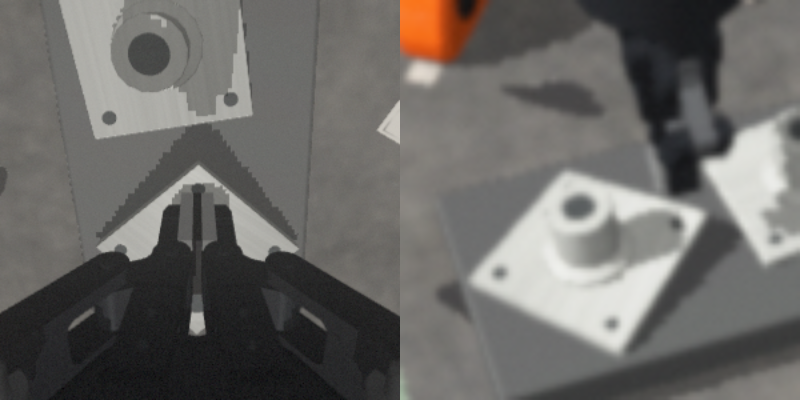

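The shut fingers hang just over the raised-corner hole (wrist crop (198,188), scene crop (677,223)), clear of the boss and the flat cover. I'll press in small steps.

```bash
python3 -m inch '[[[0,0,0,10,0,0,0],[0,0,0,6,0,0,0],[0,0,0,4,0,0,0],[0,0,0,2,0,0,0],[0,0,0,0,0,0,0]]]'; python3 -m inch '[[[0,0,0,3,0,0,0],[0,0,0,3,0,0,0],[0,0,0,0,0,0,0]]]'
```

```text
time: 6.72
ee_pos: [0.4321, 0.2761, 0.0482]
tcp_rot: [180.0, 0.0, 84.0]
wrist_force: [-0.5, -0.0, -0.2]
opening: -0.0002
grasp_force: 0.0
time: 7.1
ee_pos: [0.432, 0.2761, 0.042]
tcp_rot: [180.0, 0.0, 84.0]
wrist_force: [-0.0, 0.3, -0.8]
opening: -0.0001
grasp_force: 0.0
```

```bash
python3 -m inch '[[[0,0,0,2,0,0,0],[0,0,0,2,0,0,0],[0,0,0,0,0,0,0]]]'; python3 -m inch '[[[0,0,0,2,0,0,0],[0,0,0,0,0,0,0]]]'
```

```text
time: 7.48
ee_pos: [0.4321, 0.2761, 0.0381]
tcp_rot: [180.0, 0.0, 84.0]
wrist_force: [1.6, 0.4, 0.1]
opening: 0.0002
grasp_force: 0.0
time: 7.72
ee_pos: [0.4322, 0.2762, 0.0362]
tcp_rot: [180.0, 0.0, 84.0]
wrist_force: [0.4, 0.2, 0.2]
opening: -0.0001
grasp_force: 0.1
```

```bash
python3 look.py c wrist,scene warped_cover_corner warped_cover_boss; python3 - <<'E'
import cv2,numpy as np
a=cv2.imread("pics/wristc.png");b=cv2.imread("pics/scenec.png")
cv2.imwrite("pics/wc.png",np.hstack([cv2.resize(a[100:400,170:470],(400,400)),cv2.resize(b[110:210,220:320],(400,400))]))
E
```

```text
[0.4322 0.2762 0.0362] [179.9589   0.0001  84.0417] [0.4146 0.1905 0.2346] [ 32.5936   0.7325 -15.9738  73.2616  -0.0256 128.5519]
wrist warped_cover_corner [314.  256.8] 0.69 [0.4312 0.2832 0.048 ]
wrist warped_cover_boss [316.6 338.6] 0.68 [0.4273 0.2328 0.053 ]
wrist warped_cover_boss [276.7 144.9] 0.18 [0.4212 0.344  0.053 ]
scene warped_cover_corner [287.  169.2] 0.87 [0.4413 0.2661 0.048 ]
scene warped_cover_boss [268.6 167.4] 0.59 [0.4278 0.2355 0.053 ]
warped_cover_corner tri [0.4287 0.2714 0.0302]
warped_cover_boss tri [0.4281 0.2349 0.0544]
```

View pics/wc.png

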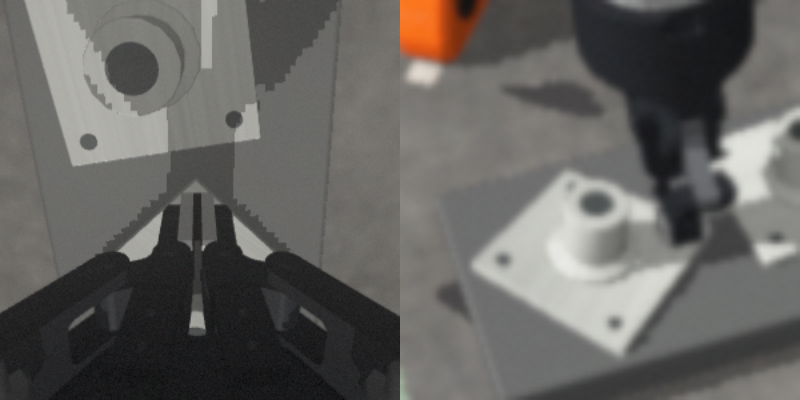

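The cover is rocking: the boss has swung toward the fingers (scene crop (597,203), was (578,207)) and the corner's shadow has nearly gone. I'll press the last bit until the force rises.

```bash
python3 -m inch '[[[0,0,0,1,0,0,0],[0,0,0,0,0,0,0]]]'; python3 -m inch '[[[0,0,0,1,0,0,0],[0,0,0,0,0,0,0]]]'
```

```text
time: 8.28
ee_pos: [0.4322, 0.2762, 0.0357]
tcp_rot: [179.9, -0.0, 84.0]
wrist_force: [-0.6, 0.2, 4.3]
opening: 0.0004
grasp_force: 1.9
time: 8.52
ee_pos: [0.4323, 0.2763, 0.0355]
tcp_rot: [179.9, -0.0, 84.0]
wrist_force: [-4.2, -2.1, 12.4]
opening: -0.0005
grasp_force: 5.8
```

Firm stop at 35.5 mm with 12 N, so the corner is on the plate. I'll rise and look.

```bash
python3 -m inch '[[[0,0,0,0,0,0,0],[0,0,0,-3,0,0,0],[0,0,0,-15,0,0,0],[60,0,0,-40,0,0,0],[100,-40,0,-50,0,0,0],[100,-40,0,-50,0,0,0],[100,-10,0,0,0,0,0],[100,0,0,0,0,0,0]]]'; python3 look.py d wrist,scene,top warped_cover_corner warped_cover_boss reject_tray; python3 - <<'E'
import cv2,numpy as np
a=cv2.imread("pics/wristd.png");b=cv2.imread("pics/scened.png")
cv2.imwrite("pics/wd.png",np.hstack([cv2.resize(a[20:300,180:460],(500,500)),cv2.resize(b[120:200,230:310],(300,300))] if 0 else [cv2.resize(a[20:300,180:460],(400,400)),cv2.resize(b[110:210,220:320],(400,400))]))
E
```

```text
time: 9.52
ee_pos: [0.4231, 0.1882, 0.1902]
tcp_rot: [179.9, -0.0, 84.0]
wrist_force: [0.5, 0.1, -0.6]
opening: 0.0855
grasp_force: 0.0
[0.4231 0.1882 0.1902] [179.9198  -0.0268  83.9746] [ 0.458   0.0877 -0.6277] [ 23.9937  -7.6398  -6.8618  90.6952  -0.0169 120.0192]
wrist warped_cover_corner [316.8 100.3] 0.76 [0.4323 0.2761 0.048 ]
wrist warped_cover_boss [317.2 148.8] 0.7 [0.4278 0.2307 0.053 ]
wrist reject_tray [504.  84.] 0.6 [0.6413 0.2728 0.    ]
wrist reject_tray [313.7 102.9] 0.54 [0.4286 0.2747 0.    ]
scene warped_cover_corner [282.6 165.7] 0.78 [0.4301 0.2617 0.048 ]
scene warped_cover_boss [265.2 168.1] 0.59 [0.4269 0.2292 0.053 ]
scene reject_tray [335.2 269.5] 0.74 [0.6431 0.2734 0.    ]
top warped_cover_corner [342.  236.6] 0.83 [0.4294 0.2721 0.048 ]
top warped_cover_boss [358.9 240.3] 0.72 [0.4218 0.235  0.053 ]
top reject_tray [344.  150.2] 0.56 [0.6387 0.2682 0.    ]
warped_cover_corner tri [0.4298 0.2702 0.0451]
warped_cover_boss tri [0.4246 0.2316 0.0495]
reject_tray tri [ 0.6412  0.2716 -0.0015]
```

View pics/wd.png

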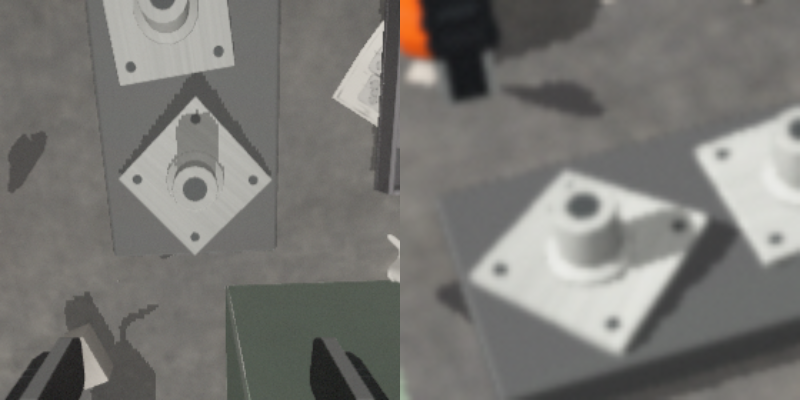

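The cover has fallen back to its first state, with the boss at wrist crop (195,188) leaning away from the raised corner and no visible shift. Before tilting the tool I'll work out the boss axis, the shift and the clearance to the green box.

```bash
python3 - <<'E'
from h import *
np.set_printoptions(precision=4,suppress=True)
c=cam("wrist"); t=cam("top"); f=lambda p:(180+p[0]*.7-.15,20+p[1]*.7-.15)
for n,p,z in [("corner",(196,119),.048),("opp",(195,237),.035),("L",(137,180),.0415),("R",(253,180),.0415),("bosstop",(195,188),.073)]: print(n,atz(c,f(p),z))
print("box",tri([ray(c,f((228,288))),ray(t,(422,228))]))
E
python3 go.py .4273 .2315 .13 84 8.95 -.94
```

```text
corner [0.4318 0.2739 0.048 ]
opp [0.4221 0.1884 0.035 ]
L [0.3851 0.237  0.0415]
R [0.4684 0.2282 0.0415]
bosstop [0.4267 0.2316 0.073 ]
box [ 0.4605  0.0414 -0.2005]
turn [0.04 9.   0.05] then shift mm [33.2  -0.12 65.91]
```

```bash
python3 - <<'E'
from h import *
np.set_printoptions(precision=3,suppress=True)
c=cam("wrist"); t=cam("top")
for z in (.1,.13,.16,.2): print(z,atz(c,(339.5,221.5),z),atz(t,(422,228),z),atz(t,(404,232),0))
E
python3 go.py .427 .222 .107 84 8.95 -.94; python3 go.py .427 .231 .0475 84 8.95 -.94
```

```text
0.1 [0.441 0.171 0.1  ] [0.448 0.108 0.1  ] [0.445 0.127 0.   ]
0.13 [0.44  0.184 0.13 ] [0.446 0.115 0.13 ] [0.445 0.127 0.   ]
0.16 [0.439 0.197 0.16 ] [0.445 0.121 0.16 ] [0.445 0.127 0.   ]
0.2 [0.437 0.214 0.2  ] [0.442 0.13  0.2  ] [0.445 0.127 0.   ]
turn [0.04 9.   0.04] then shift mm [20.31  0.55 87.16]
turn [0.04 9.   0.04] then shift mm [ 19.84  -0.39 147.33]
```

```bash
python3 -m inch '[[[100,0,0,0,0,9,0],[100,10,0,43,0,0,0],[100,10,0,44,0,0,0],[100,0,0,30,0,0,0],[100,0,0,30,0,0,0],[100,0,0,0,0,0,0]]]'; python3 go.py .427 .231 .0475 84 8.95 -.94; python3 look.py e wrist,scene warped_cover_boss;python3 - <<'E'
import cv2,numpy as np
a=cv2.imread("pics/wriste.png");b=cv2.imread("pics/scenee.png")
cv2.imwrite("pics/we.png",np.hstack([cv2.resize(a[100:400,170:470],(400,400)),cv2.resize(b[110:210,220:320],(400,400))]))
E
```

```text
time: 11.08
ee_pos: [0.426, 0.2306, 0.0459]
tcp_rot: [-179.8, -8.9, 84.0]
wrist_force: [0.4, -0.3, 0.2]
opening: 0.0851
grasp_force: 0.0
turn [-0.16  0.11  0.04] then shift mm [ 0.75  0.92 -1.49]
[0.426  0.2306 0.0459] [-179.8453   -8.8883   84.0386] [ 0.3822 -0.2837  0.234 ] [ 23.8564  -8.0188 -23.6043  70.1031   7.7815 120.0992]
wrist warped_cover_boss [317.5 260.8] 0.61 [0.4264 0.2311 0.053 ]
scene warped_cover_boss [267.  169.7] 0.71 [0.4318 0.231  0.053 ]
warped_cover_boss tri [0.4271 0.2308 0.0488]
```

View pics/we.png

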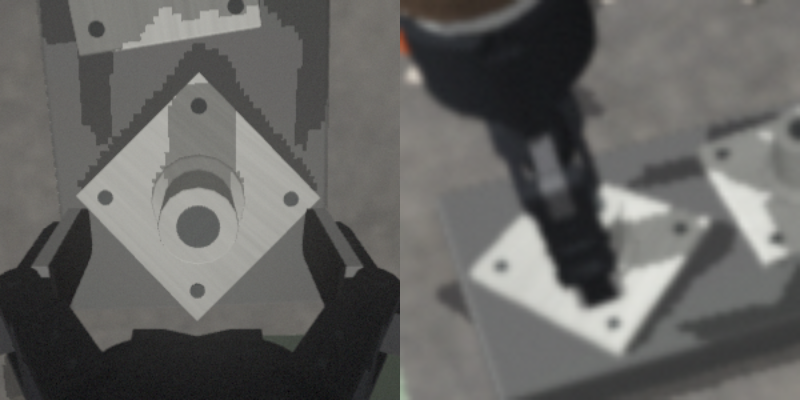

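The boss at wrist crop (198,227) sits centred between the open fingers, which straddle it at (75,240) and (325,240). I'll close on it, then lift.

```bash
python3 -m inch '[[[30,0.7,0.8,-1.5,0,0,0],[30,0,0,0,0,0,0],[15,0,0,0,0,0,0],[15,0,0,0,0,0,0],[15,0,0,0,0,0,0],[15,0,0,0,0,0,0],[15,0,0,0,0,0,0]]]' 50
```

```text
time: 12.15
ee_pos: [0.4286, 0.2316, 0.0498]
tcp_rot: [179.9, -9.0, 84.1]
wrist_force: [0.8, -1.4, 5.2]
opening: 0.0275
grasp_force: 49.2
```

```bash
python3 -m inch '[[[15,1.5,0,-10,0,0,0],[15,3,0,-20,0,0,0],[15,6,0,-40,0,0,0],[15,3,0,-20,0,0,0],[15,0,0,0,0,0,0]]]' 50; python3 look.py f wrist,scene,top reject_tray warped_cover_boss;python3 - <<'E'
import cv2,numpy as np
a=cv2.imread("pics/wristf.png");b=cv2.imread("pics/scenef.png")
cv2.imwrite("pics/wf.png",np.hstack([cv2.resize(a[0:400,240:640],(400,400)),cv2.resize(b[90:310,200:420],(400,400))]))
E
```

```text
time: 12.78
ee_pos: [0.4287, 0.231, 0.1418]
tcp_rot: [179.9, -9.1, 84.1]
wrist_force: [0.7, 0.8, -2.3]
opening: 0.0278
grasp_force: 49.6
[0.4287 0.231  0.1418] [179.8566  -9.0582  84.066 ] [ 0.6824  0.7958 -2.333 ] [ 23.7659  -9.4684 -14.2547  80.572    7.7884 120.0275]
wrist reject_tray [511.2 147.4] 0.58 [0.6386 0.2752 0.    ]
wrist warped_cover_boss [316.3 257.6] 0.86 [0.4246 0.1966 0.053 ]
scene reject_tray [329.7 269.1] 0.84 [0.6387 0.2651 0.    ]
scene warped_cover_boss [262.2 133.4] 0.85 [0.3413 0.2531 0.053 ]
scene warped_cover_boss [284.4 133.9] 0.41 [0.3598 0.2921 0.053 ]
top warped_cover_boss [363.2 239.8] 0.69 [0.4231 0.2256 0.053 ]
reject_tray tri [ 0.6385  0.2704 -0.002 ]
warped_cover_boss tri [0.4246 0.232  0.141 ]
```

View pics/wf.png

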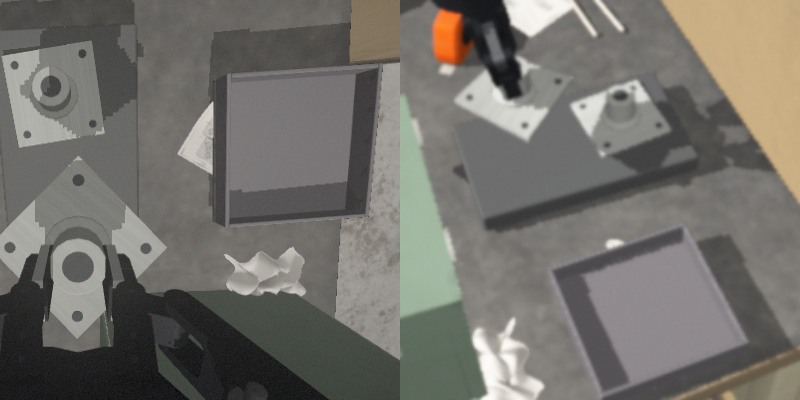

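The cover is held level as it lay, boss up. The tray at wrist crop (295,145) is empty and roughly square to the world axes. I'll turn the cover 45° about the vertical so it squares with the tray, then go over it.

```bash
python3 -m inch '[[[15,0,0,0,-1.4,0,8.9],[15,0,0,0,-1.4,0,8.9],[15,0,0,0,-1.4,0,8.9],[15,0,0,0,-1.4,0,8.9],[15,0,0,0,-1.4,0,8.9],[15,0,0,0,0,0,0]]]' 50; python3 go.py .637 .269 .142 39 5.66 -7
```

```text
time: 13.98
ee_pos: [0.4279, 0.2309, 0.1403]
tcp_rot: [-180.0, -9.0, 39.1]
wrist_force: [0.2, -0.2, -3.4]
opening: 0.0277
grasp_force: 49.7
turn [-0.04 -0.01  0.08] then shift mm [184.44 102.01  27.56]
```

```bash
python3 -m inch '[[[15,37,20.4,5.5,0,0,0],[15,37,20.4,5.5,0,0,0],[15,37,20.4,5.5,0,0,0],[15,37,20.4,5.5,0,0,0],[15,37,20.4,5.5,0,0,0],[15,0,0,0,0,0,0]]]' 50; python3 look.py g wrist,scene,top reject_tray warped_cover_boss;python3 go.py .637 .269 .036 39 5.66 -7; python3 - <<'E'
import cv2,numpy as np
a=cv2.imread("pics/wristg.png");b=cv2.imread("pics/sceneg.png")
cv2.imwrite("pics/wg.png",np.hstack([cv2.resize(a[0:400,120:520],(400,400)),cv2.resize(b[130:330,230:430],(400,400))]))
E
```

```text
time: 14.72
ee_pos: [0.6395, 0.269, 0.1396]
tcp_rot: [-179.9, -8.9, 39.2]
wrist_force: [-0.6, 0.1, -2.8]
opening: 0.0278
grasp_force: 49.8
[0.6395 0.269  0.1396] [-179.9482   -8.8677   39.1613] [-0.5761  0.1181 -2.7676] [ 21.6997  15.2606  11.1314  77.4211   2.7007 162.7339]
wrist reject_tray [316.3 177.9] 0.2 [0.6654 0.2909 0.    ]
wrist warped_cover_boss [316.4 254.5] 0.82 [0.6154 0.2499 0.053 ]
scene reject_tray [335.  267.5] 0.78 [0.6395 0.2747 0.    ]
scene warped_cover_boss [332.2 218.6] 0.91 [0.5782 0.2961 0.053 ]
top reject_tray [340.  151.5] 0.97 [0.6354 0.2778 0.    ]
top warped_cover_boss [343.1 130.5] 0.85 [0.671  0.2722 0.053 ]
reject_tray tri [ 0.6465  0.2814 -0.0098]
warped_cover_boss tri [0.6408 0.2717 0.1481]
turn [-0.01 -0.06  0.03] then shift mm [-17.1   -0.13 105.58]
```

View pics/wg.png

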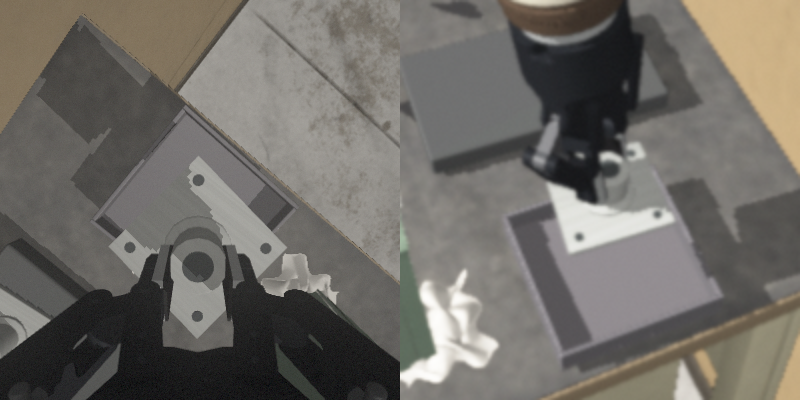

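The cover is over the tray, square with it. In the scene crop it is at (610,205) above the tray centre. I'll lower straight down.

```bash
python3 -m inch '[[[15,-4,-0.7,25,0,0,0],[15,-4,0,25,0,0,0],[15,-4,0,25,0,0,0],[15,-3,0,20,0,0,0],[15,0,0,0,0,0,0]]]' 50;  python3 -m inch '[[[15,-0.5,0,3,0,0,0],[15,-0.3,0,2,0,0,0],[15,0,0,0,0,0,0]]]'; python3 go.py .637 .270 .036 39 5.66 -7;
```

```text
time: 15.8
ee_pos: [0.636, 0.2693, 0.0444]
tcp_rot: [-179.9, -8.8, 39.0]
wrist_force: [-0.3, -0.2, -2.1]
opening: 0.0279
grasp_force: 49.8
time: 16.18
ee_pos: [0.6375, 0.2698, 0.0416]
tcp_rot: [-180.0, -9.1, 39.0]
wrist_force: [-0.1, -1.2, -1.9]
opening: 0.0279
grasp_force: 49.8
turn [-0.01 -0.05 -0.01] then shift mm [-1.13 -0.51  5.45]
```

```bash
python3 -m inch '[[[15,-0.3,0,2,0,0,0],[15,-0.2,0,1.5,0,0,0],[15,0,0,0,0,0,0]]]'; python3 -m inch '[[[15,-0.2,0,1.5,0,0,0],[15,0,0,0,0,0,0]]]'
```

```text
time: 16.55
ee_pos: [0.6372, 0.2697, 0.0372]
tcp_rot: [-180.0, -9.0, 39.0]
wrist_force: [-0.6, 0.4, -2.0]
opening: 0.0276
grasp_force: 49.8
time: 16.8
ee_pos: [0.6375, 0.2698, 0.0362]
tcp_rot: [-180.0, -9.0, 39.0]
wrist_force: [0.4, -0.8, -1.5]
opening: 0.0277
grasp_force: 50.1
```

```bash
python3 -m inch '[[[15,-0.1,0,1,0,0,0],[15,0,0,0,0,0,0]]]'; python3 -m inch '[[[15,-0.1,0,1,0,0,0],[15,0,0,0,0,0,0]]]'
```

```text
time: 17.05
ee_pos: [0.6377, 0.27, 0.0359]
tcp_rot: [-180.0, -9.1, 39.0]
wrist_force: [-2.4, -0.4, 5.2]
opening: 0.0276
grasp_force: 50.5
time: 17.3
ee_pos: [0.6379, 0.2701, 0.0358]
tcp_rot: [180.0, -9.1, 39.0]
wrist_force: [-4.3, -1.3, 11.1]
opening: 0.0273
grasp_force: 51.1
```

Seated. I'll ease off, open and back out along the tool axis.

```bash
python3 -m inch '[[[15,0.2,0,-1.5,0,0,0],[60,0,0,0,0,0,0],[100,0,0,0,0,0,0],[100,0,0,0,0,0,0],[100,0,0,0,0,0,0]]]'; python3 -m inch '[[[100,0,0,-20,0,0,0],[100,0,0,-40,0,0,0],[100,0,0,-50,0,0,0],[100,-30,0,-30,0,0,0],[100,-40,0,0,0,0,0],[100,-40,0,0,0,0,0],[100,0,0,0,0,0,0]]]';python3 look.py h wrist,scene,top reject_tray warped_cover_boss flat_cover_boss; python3 - <<'E'
import cv2,numpy as np
a=cv2.imread("pics/wristh.png");b=cv2.imread("pics/sceneh.png")
cv2.imwrite("pics/wh.png",np.hstack([cv2.resize(a[0:400,120:520],(400,400)),cv2.resize(b[130:330,230:430],(400,400))]))
E
```

```text
time: 17.92
ee_pos: [0.6374, 0.2698, 0.0353]
tcp_rot: [-180.0, -9.0, 39.0]
wrist_force: [1.1, -0.4, -1.0]
opening: 0.0856
grasp_force: 0.0
time: 18.8
ee_pos: [0.5344, 0.1864, 0.1581]
tcp_rot: [180.0, -9.1, 38.9]
wrist_force: [-0.4, 0.7, 1.2]
opening: 0.0851
grasp_force: 0.0
[0.5344 0.1864 0.1581] [179.9852  -9.0704  38.9361] [-0.405   0.7033  1.1845] [ 17.5736  -2.3742  -6.0762  77.836    3.2783 158.8812]
wrist warped_cover_boss [317.5  71.2] 0.68 [0.6366 0.2679 0.053 ]
wrist flat_cover_boss [114.8 208.8] 0.8 [0.4187 0.342  0.051 ]
scene warped_cover_boss [335.  258.3] 0.79 [0.6507 0.2688 0.053 ]
scene flat_cover_boss [323.3 143.7] 0.96 [0.4119 0.3516 0.051 ]
top warped_cover_boss [342.5 145.2] 0.88 [0.6364 0.2732 0.053 ]
top flat_cover_boss [310.2 238.5] 0.59 [0.4239 0.3424 0.051 ]
warped_cover_boss tri [0.6411 0.2724 0.0345]
flat_cover_boss tri [0.4235 0.3423 0.0616]
```

View pics/wh.png

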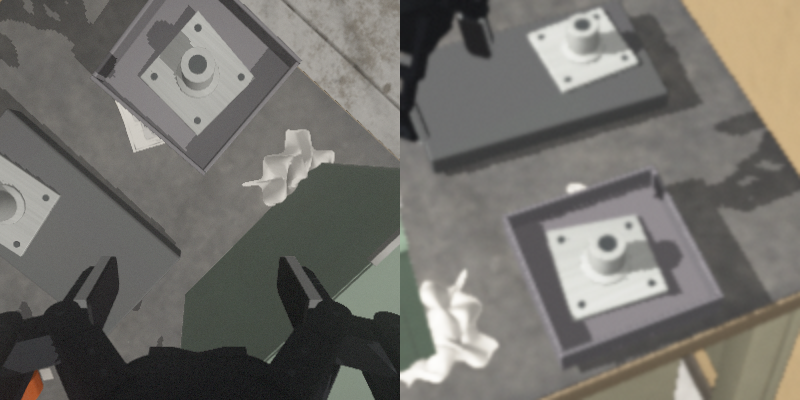

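The cover lies boss up in the middle of the tray (scene crop (607,268), tray centre about (612,262)). The flat cover is where it was, and the robot is clear of everything.

```bash
python3 -c "
from workcell import bot
print(bot.job_done())"
```

```text
the job is handed in; nothing more can be done
None
```

The raised corner was pressed down to the plate and the cover rocked. The warped cover now stands boss up in the middle of the reject tray, the flat cover was left where it lay, and the job is handed in; no verdict came back.

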